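Clear the lamp off the kit tray and lay the brush and bracket in their recesses

ROBOT

A 6-joint arm with a two-finger parallel gripper is mounted at the origin on the work surface. World frame = base frame: x ahead of the robot, y to its left, z up, the work surface at z = 0. Lengths are in m, angles in rad, forces in N, time in s.
With the tool pointing down it reaches from about 0.375 to 0.925 m from the base axis. Payload 5.7 kg.
Tool frame: the origin (TCP) lies at the very end of the fingers, on their centre line; the grasp point (between the pads) lies 19 mm behind it (ctrl.grip_depth is the distance from the TCP to the grasp point, in m); z points along the fingers, y is the direction in which the jaws open and shut (so a half turn about z gives the same grasp; the last joint's range is limited). The gripper opens to 88 mm and grips with 3 to 60 N. Pads are 20 mm wide; open, the fingers measure 115 mm over their backs; the gripper's body (75 mm by 178 mm) begins 61 mm behind the grasp point.
Start: joints at [1.052, 0.359, 1.51, -0, 1.272, -0.115], TCP at [0.236, 0.552, 0.223] pointing down, gripper open.
Joint ranges: [-2.97, 2.97], [-1.01, 2.36], [0.21, 2.38], [-0.96, 4.11], [0.2, 2.71], [-2.98, 2.98]. Speed limits (rad/s): [2.39, 2.39, 3.14, 3.14, 3.14, 3.14].

INTERFACE

Orientations are given as a rotation vector (axis times angle).
In Python, from station import ctrl gives the robot as it stands.
- The arm moves only by the shell command python3 -m creep 'ROWS' [OPENING] [FORCE]. ROWS is text: rows parted by semicolons, each of 6 numbers parted by spaces: the shift along the tool's x, y, z each as a share of 0.04 m, from -1 to 1, then the turn, a rotation vector about the tool's x, y, z each as a share of 0.12 rad, from -1 to 1. In form: dx dy dz rx ry rz; .... A call has 1 to 20 rows; each row shifts and turns the commanded pose from where the row before left it, along the tool's axes as they then stand; what a row does not reach is not made up. A row lasts 1/12 s, in which the tool goes at most 41.7 mm and 7.16 degrees, less where a joint would pass 70% of its speed; a pose out of reach is approached as far as the arm can. A call with a number of a shift or a turn outside -1 to 1 is refused whole. A call with a gripper value outside its range is refused whole. OPENING is the finger opening in mm, from 0 to 87.8, set as the call begins (- or left out, the last holds). The fingers move at their own pace and stop on an object; FORCE is the grip in N (left out, the last holds). Time passes only in rows, so rows that do not move let the fingers close. It gives the time, the measured TCP pose, the force and the opening at its end, in the units of the state.
- ctrl.observe(): the state, without advancing time (a new reading comes with each control period).
- ctrl.capture(name): name is "side" or "top" or "wrist"; returns the picture (480x640x3 uint8, blue, green, red); there is no depth.
- ctrl.camera_info(name): a dict with "vfov" (degrees; the focal length in pixels is half the picture's height over the tangent of half this angle, whatever the lens; pixels are square), "cx", "cy" (the principal point, pixels), "k1" (the pictures are not rectified: a ray, as slopes to the right and down, at radius r is drawn at 1 + k1 r^2 times it, then the intrinsics apply), "rvec" (rotation vector, rad) and "tvec" (3), from world to camera coordinates, as OpenCV has them. Camera axes: x right, y down, z forward; pixel columns grow to the right and rows downward; lengths in m; the calibration is good to about 2 mm. A picture is of the moment at which its call begins: read the wrist's pose just before it. camera_info takes no time and is no camera call; for the wrist camera it gives the pose at the moment of the call.
- ctrl.finish_job(): hands the job in, once; it reports no verdict.
The state is a dict: "clock": time; "q": joint angles; "qd": joint speeds; "effort": joint torques, N m; "position": TCP position; "tool_rot": TCP orientation; "force": force on the tool from outside, world axes, zero at the start; "torque": the same for the moment, N m; "opening": finger opening in m.
Only numpy, scipy, OpenCV 4.12 (cv2) and the standard library are available. Lean on these libraries where they do the work, as an engineer would, in place of code of your own. Each camera call takes 0.05 s, during which the arm holds its last target. There are 200 camera calls.

TASK

Lift the orange handlamp off the kit tray and stand it upright and wholly on the round green mat. Then take the blue-handled brush and the flat aluminium bracket from the sloping rest and lay each flat in its own recess of the tray, the brush in the blue-floored one and the bracket in the yellow-floored one, the wide end of each in the wide end of its recess. Set everything down without dropping it and leave the other things on the bench where they are.

Things in the scene. Friction and masses are not known exactly. Their poses are not given: they have to be found in the camera images.
- lamp_handle (a point): Orange round handlamp, 68 mm across, body 60 mm tall, 0.35 kg, upright on the tray's deck across both recesses. The point is the centre of its black handle bar, on its axis, 94 mm above its underside. The bar runs along the point's y: 67 mm long (49 clear between the end posts), 14 wide (x), 16 tall, 26 mm free below it. z points up.
- mat: Round green rubber mat on the bench, 120 mm across, 3 mm thick, fixed. Origin at the centre of its underside. It is on one side of the tray, the sloping rest on the other; which side changes.
- brush_mid (a point): Flat brush, 136 mm long, 70 g, on the slope, bristles uphill. Point: on its centre line half-way along, 10 mm above its flat underside, near its centre of mass; x to the bristles, z out of its upper side, square to the slope. Blue handle (the grip) 18 mm wide (y), 20 thick, x = -68 to 18; ferrule 40 wide, 20 thick, to 40; bristles 37 wide, 14 thick, to 68.
- bracket_mid (a point): Flat aluminium bracket, 136 mm long, 6 thick, 110 g, on the slope, wide end downhill. Point: half-way along its centre line, 10 mm above its flat underside; x to the NARROW end, z out of its upper side. Flange 50 mm wide (y), x = -68 to -26; stem 26 wide to x = 68. The grip is a yellow block at the point, 46 mm long (x), 18 wide (y), top 20 mm above the underside.
- tray: Black kit tray, fixed, 200 mm (x) by 180 mm (y), deck 22 mm high. Origin at the centre of its underside. Two parallel recesses along its x, 84 mm apart, wide ends opposite ways, 7 mm deep: floors 15 mm above the bench. A part lying home stands 13 mm above the deck at its grip, so fingers need not enter the recess.
- brush_recess (a point): Blue-floored recess for the brush, cut to its outline with about 3.5 mm to spare all round, so that it fits only one way round. The point is on the floor where the brush's middle belongs: brush_mid is 10 mm above it when home. x points to the wide end, where the bristles go; z up.
- bracket_recess (a point): Yellow-floored recess for the bracket, cut to its outline with about 3.5 mm to spare all round, so that it fits only one way round. The point is on the floor where the bracket's middle belongs: bracket_mid is 10 mm above it when home. x points to the NARROW end, like the bracket's own x; z up.
- rest: Fixed sloping rest, 210 mm wide (y), 165 long, rising at 32 degrees along its +x, away from the robot. Origin on the bench; the surface over it is 62 mm high. A lip at the lower edge stands 12 mm off the surface. Brush and bracket lie side by side straight up the slope, centres over about x = 0, y = 48 and -48 mm, in either order.
- light_bar (a point): Centre of the light bar over the rest: 20 mm (x) by 210 (y), from 174 to 201 mm above the bench, 46 mm uphill (+x) of the parts' centres, on a post behind the slope. A gripper pointing straight down over the parts strikes it; one tilted square to the slope passes in front of it, and a part lifted square off the slope clears it.
- battery: grey battery block, 70 x 40 x 22 mm, lying near the mat; a bystander, to be left alone. Origin at its underside
- eyepiece: black and silver eyepiece, 44 mm across, 28 mm tall, standing near the mat; a bystander, to be left alone. Origin at its underside
- jar: small jar with red cap, 48 mm across, 60 mm tall, beyond the tray; a bystander, to be left alone. Origin at its underside
- screwdriver: screwdriver lying beyond the tray; a bystander, to be left alone. Origin at its underside
- wrench: wrench, 130 mm long, lying beside the mat; a bystander, to be left alone. Origin at its underside

How it is judged:
On the way, in this order (a step that is already met when the one before it is completed fails the run):
1. the lamp stands upright on the mat, released (horizontal distance between lamp_handle and mat below 0.026 m and angle between lamp_handle's own z axis and vertical below 0.1 rad and z of lamp_handle in the frame of mat below 0.1 m and contact force between lamp and the fingers below 0.1 N and linear speed of lamp below 0.03 m/s), for 0.2 s.
2. brush and bracket lie home in their recesses, released (horizontal distance between brush_mid and brush_recess below 0.007 m and z of brush_mid in the frame of brush_recess below 0.0125 m and angle between each of brush_mid, bracket_mid's own z axis and vertical below 0.06 rad and angle between the x axis of brush_mid and the x axis of brush_recess, either way round below 0.14 rad and contact force between each of brush, bracket and the fingers below 0.1 N and linear speed of each of brush, bracket below 0.03 m/s and horizontal distance between bracket_mid and bracket_recess below 0.007 m and z of bracket_mid in the frame of bracket_recess below 0.0125 m and angle between the x axis of bracket_mid and the x axis of bracket_recess, either way round below 0.14 rad), for 0.2 s.
At the end, for the whole second after the job is handed in: The lamp stands upright (within 0.1 rad) on the mat, its axis within 26 mm of the mat's centre; brush and bracket each lie flat (within 0.06 rad) on the floor of their own recess (within 2.5 mm of fully down, 7 mm of its centre, 0.14 rad of its direction); all are released and at rest (all of step 1 and all of step 2); the robot touches nothing.
It fails at once if lamp is dropped (falls free of the fingers faster than 0.5 m/s, about 13 mm) (contact force between lamp and anything else below 0.05 N and linear speed of lamp above 0.5 m/s).
It fails at once if brush is dropped (falls free of the fingers faster than 0.5 m/s, about 13 mm) (contact force between brush and anything else below 0.05 N and linear speed of brush above 0.5 m/s).
It fails at once if bracket is dropped (falls free of the fingers faster than 0.5 m/s, about 13 mm) (contact force between bracket and anything else below 0.05 N and linear speed of bracket above 0.5 m/s).
It fails at once if the lamp is tipped over (beyond 0.5 rad) (angle between lamp_handle's own z axis and vertical above 0.5 rad).
It fails at once if a bystander (battery, eyepiece, jar, screwdriver or wrench) is shifted by more than 20 mm (distance of any of battery, eyepiece, jar, screwdriver, wrench from where it was at the start of the episode above 0.02 m).
It also fails if it takes over 72 s, if anything falls off the work surface, if the arm or the gripper's body presses on something with over 40 N, if the wrist force passes 120 N, or if a joint passes its speed limit or range.

## Working session

There is one attempt and no reset: what is moved stays moved. The work goes in short steps, Python scripts to look and compute and a shell command to move; the robot and the scene stay as the last step left them, time stands still between calls to the robot, and variables do not carry over. Pictures are saved under pics/ and viewed, about 8 in all and at most 12, crops included, and the job is handed in when it is done.

```bash
ls; mkdir -p pics
python3 - <<'E'
from station import ctrl
import cv2
for n in("top","side"):
    cv2.imwrite(f"pics/{n}0.png",ctrl.capture(n)); print(n,ctrl.camera_info(n))
print(ctrl.observe())
E
```

```text
pics
top {'vfov': 42.85230010700106, 'cx': 318.8161134178327, 'cy': 229.19127293084532, 'k1': -0.1511067779778743, 'rvec': array([ 2.15034061, -2.11095856,  0.14173527]), 'tvec': array([0.03422827, 0.57771588, 1.44533515])}
side {'vfov': 57.80197298598347, 'cx': 318.64507432333005, 'cy': 245.37057541911565, 'k1': -0.01924851174783217, 'rvec': array([ 2.32434921, -0.14286664,  0.08908411]), 'tvec': array([-0.59090127,  0.14715371,  0.93421482])}
{'clock': 0.1, 'q': array([ 1.05192593e+00,  3.59411151e-01,  1.51128650e+00, -6.79847606e-06,
        1.27249374e+00, -1.15090934e-01]), 'qd': array([ 0.0007004 , -0.00137143, -0.000503  ,  0.00166233,  0.00071193,
       -0.00011993]), 'effort': array([ 2.11009569e-05, -5.16356778e+01, -2.71406865e+01,  6.76044705e-02,
        2.78234185e-02, -4.11282997e-05]), 'position': array([0.23544327, 0.551224  , 0.22192099]), 'tool_rot': array([-6.29853465e-01, -3.07730260e+00,  2.38898503e-03]), 'force': array([ 0.12225266, -0.00586077,  0.3199399 ]), 'torque': array([0.04443816, 0.01033632, 0.00329845]), 'opening': 0.08776777211164787}
```

View pics/top0.png

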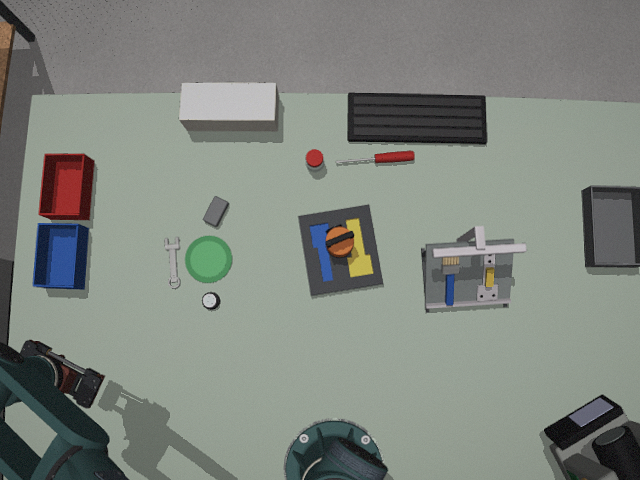

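View pics/side0.png

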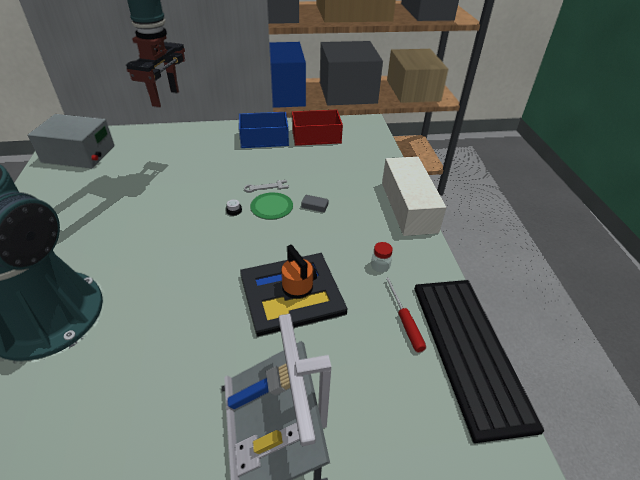

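The top picture shows the mat at about (209,259), the tray at (341,250) with the lamp bar at (341,240), and the rest at (468,278) with the brush on the left and the bracket on the right. The side picture agrees. Next is an enlarged crop.

```bash
cat > h.py <<'E'
from station import ctrl
import cv2,numpy as np
from scipy.spatial.transform import Rotation as R
def cam(n,i=None):
    i=i or ctrl.camera_info(n); f=240/np.tan(np.radians(i['vfov']/2)); return i,f
def w(n,u,v,z,i=None,N=(0,0,1)):
    "pixel -> world on plane N.p=z"
    i,f=cam(n,i); d=np.array([(u-i['cx'])/f,(v-i['cy'])/f]); s=d.copy()
    for _ in range(20): s=d/(1+i['k1']*(s@s))
    M=R.from_rotvec(i['rvec']).as_matrix(); c=-M.T@i['tvec']; r=M.T@np.array([*s,1]); N=np.array(N,float)
    return c+r*(z-N@c)/(N@r)
def px(n,p,i=None):
    i,f=cam(n,i); q=R.from_rotvec(i['rvec']).as_matrix()@np.asarray(p,float)+i['tvec']; s=q[:2]/q[2]; s=s*(1+i['k1']*(s@s))
    return s*f+[i['cx'],i['cy']]
def rel(p,Rt):
    "shift in tool axes (units of 40mm) and turn (units .12 rad) to TCP p, matrix Rt"
    o=ctrl.observe(); R0=R.from_rotvec(o['tool_rot']); 
    t=(R0.inv()*R.from_matrix(Rt)).as_rotvec()
    return R0.inv().apply(np.array(p)-o['position'])/.04, t/.12
E
python3 - <<'E'
from h import *
im=cv2.imread('pics/top0.png')
cv2.imwrite('pics/topc.png',cv2.resize(im[200:320,290:540],None,fx=3.2,fy=3.2,interpolation=cv2.INTER_CUBIC))
g=cv2.inRange(im,(60,120,0),(120,200,70)); g[:220]=0; g[300:]=0; g[:,:170]=0; g[:,250:]=0
m=cv2.moments(g,True); c=(m['m10']/m['m00'],m['m01']/m['m00']); print('mat',c,m['m00'],w('top',*c,.003))
E
```

```text
mat (210.125, 250.6875) 16.0 [0.52423784 0.31818552 0.003     ]
```

View pics/topc.png

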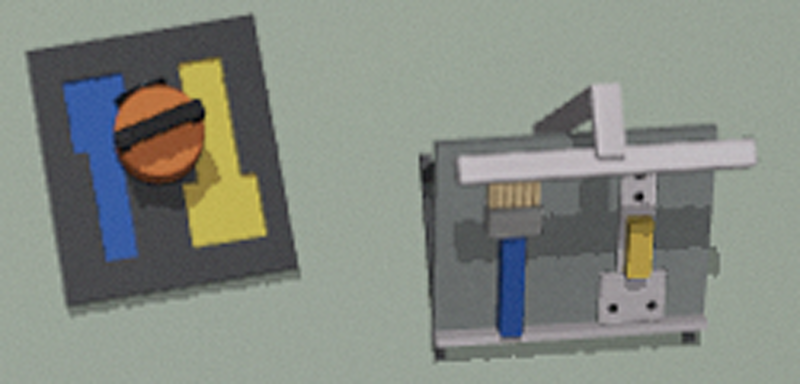

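Run:
```python
from h import *
T=lambda u,v,z:w('top',290+u/3.2,200+v/3.2,z)
print('mat',w('top',209,259,.003),'edges',w('top',185.5,259,.003),w('top',232.5,259,.003))
C=np.array([T(*p,.022) for p in((28,52),(253,15),(299,268),(70,303))]);print('tray',C.mean(0));print(C)
tc=C.mean(0); v=C[0]+C[1]-C[2]-C[3]; yaw=np.arctan2(v[1],v[0]); print('yaw',np.degrees(yaw), [np.linalg.norm(C[i]-C[(i+1)%4]) for i in range(4)])
a,b=T(117,137,.124),T(203,108,.124); print('bar',a,b,(a+b)/2,np.linalg.norm(a-b),np.degrees(np.arctan2(*(b-a)[1::-1])))
print('lamp rim',T(160,132,.082))
B=np.array([T(*p,.201) for p in((458,158),(757,141),(755,165),(460,183))]);print('lightbar',B.mean(0));print(B)
d=B[0]-B[1]+B[3]-B[2];print('rest y dir deg',np.degrees(np.arctan2(d[1],d[0]))-90, 'w',np.linalg.norm(d)/2)
print('blue',T(63,85,.015),T(122,75,.015),T(107,262,.015),T(136,257,.015))
print('yel',T(178,67,.015),T(220,58,.015),T(194,247,.015),T(267,235,.015))
```

```text
mat [0.50317988 0.32009312 0.003     ] edges [0.50192539 0.38015462 0.003     ] [0.50438895 0.26051289 0.003     ]
tray [ 0.53094167 -0.00961793  0.022     ]
[[ 0.6123151   0.09599065  0.022     ]
 [ 0.64445608 -0.0784392   0.022     ]
 [ 0.44837304 -0.11515979  0.022     ]
 [ 0.41862247  0.0591366   0.022     ]]
yaw 10.689463654832274 [np.float64(0.17736633543870786), np.float64(0.1994917508804151), np.float64(0.17681722318741971), np.float64(0.19716758233590995)]
bar [0.53332697 0.02459759 0.124     ] [ 0.55543021 -0.03689565  0.124     ] [ 0.54437859 -0.00614903  0.124     ] 0.0653450234657502 -70.22944059881411
lamp rim [ 0.54320393 -0.00671293  0.082     ]
lightbar [ 0.51154351 -0.31158073  0.201     ]
[[ 0.51254325 -0.20792428  0.201     ]
 [ 0.52736771 -0.415562    0.201     ]
 [ 0.51076238 -0.41366003  0.201     ]
 [ 0.4955007  -0.20917664  0.201     ]]
rest y dir deg 4.175364848258056 w 0.20660892070916548
blue [0.58793056 0.06847523 0.015     ] [0.59658114 0.02272184 0.015     ] [0.45092138 0.03163062 0.015     ] [0.45516948 0.00944156 0.015     ]
yel [ 0.60362316 -0.02075365  0.015     ] [ 0.61128355 -0.05337186  0.015     ] [ 0.46364401 -0.03496524  0.015     ] [ 0.47382631 -0.09096219  0.015     ]
```

```bash
cat >> h.py <<'E'
def Rd(ydeg):
    "tool down, jaw (y) along ydeg in world"
    a=np.radians(ydeg); y=np.array([np.cos(a),np.sin(a),0]); z=np.array([0,0,-1.]); return np.c_[np.cross(y,z),y,z]
E
python3 - <<'E'
from h import *
for a in(19.8,199.8):
    s,t=rel((.544,-.006,.2),Rd(a)); print(a,t, s, 'shift after turn',Rd(a).T@(np.array([.544,-.006,.2])-ctrl.observe()['position'])/.04)
E
```

```text
19.8 [-1.30941233e-02  4.04608985e-03  6.84536248e+00] [-12.5669503   -9.77870891   0.56133679] shift after turn [-15.7200304    2.53905488   0.54802477]
199.8 [-4.97681439e-03 -1.61061726e-02 -1.93345698e+01] [-12.5669503   -9.77870891   0.56133679] shift after turn [15.7200304  -2.53905488  0.54802477]
```

```bash
python3 -m creep '0 0 0 0 0 .978;0 0 0 0 0 .978;0 0 0 0 0 .978;0 0 0 0 0 .978;0 0 0 0 0 .978;0 0 0 0 0 .978;0 0 0 0 0 .977' 60 && python3 -m creep '-.786 .127 .027 0 0 0;-.786 .127 .027 0 0 0;-.786 .127 .027 0 0 0;-.786 .127 .027 0 0 0;-.786 .127 .027 0 0 0;-.786 .127 .027 0 0 0;-.786 .127 .027 0 0 0;-.786 .127 .027 0 0 0;-.786 .127 .027 0 0 0;-.786 .127 .027 0 0 0;-.786 .127 .027 0 0 0;-.786 .127 .027 0 0 0;-.786 .127 .027 0 0 0;-.786 .127 .027 0 0 0;-.786 .127 .027 0 0 0;-.786 .127 .027 0 0 0;-.786 .127 .027 0 0 0;-.786 .127 .027 0 0 0;-.786 .127 .027 0 0 0;-.786 .127 .027 0 0 0' && python3 -m creep '0 0 0 0 0 0;0 0 0 0 0 0'
python3 - <<'E'
from h import *
print(rel((.544,-.006,.2),Rd(19.8)),ctrl.observe()['clock'])
print(ctrl.camera_info('wrist')); cv2.imwrite('pics/w1.png',ctrl.capture('wrist'))
i=ctrl.camera_info('wrist')
for p in((.5334,.0246,.124),(.5554,-.0369,.124)):print(px('wrist',p,i))
E
```

```text
clock: 0.68
position: [0.2355, 0.5514, 0.2221]
tool_rot: [1.814, 2.565, -0.002]
force: [0.9, 0.1, -0.0]
opening: 0.0597
clock: 2.35
position: [0.5445, -0.007, 0.2007]
tool_rot: [-1.806, -2.569, 0.001]
force: [0.8, 1.1, -0.6]
opening: 0.0602
clock: 2.52
position: [0.5447, -0.0068, 0.2005]
tool_rot: [-1.81, -2.567, 0.001]
force: [-0.3, 0.4, 0.5]
opening: 0.0602
(array([ 0.023636  , -0.009216  ,  0.01328266]), array([-0.00611751, -0.00327458, -0.02276244])) 2.5167
{'vfov': 67.59851367127362, 'cx': 321.2206388376461, 'cy': 239.85042779289824, 'k1': -0.033725544966161286, 'rvec': array([-2.81423291, -0.4868689 , -0.07001071]), 'tvec': array([-0.5100302 , -0.20991189,  0.31665387])}
[322.81287587 204.90383441]
[322.67217267 293.38210244]
```

View pics/w1.png

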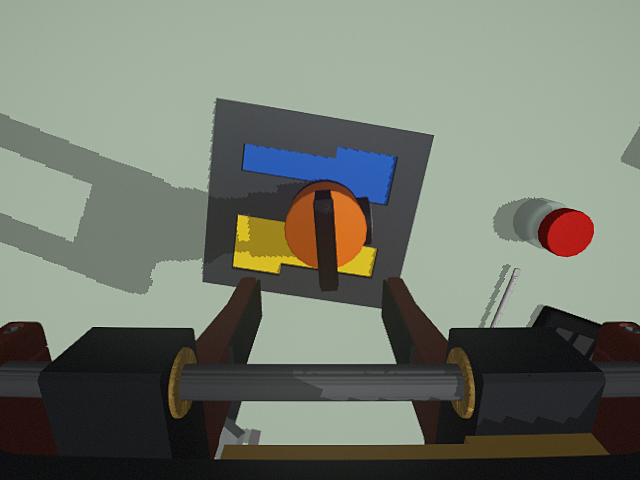

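The wrist view shows the bar from about (322,192) to (328,290), as predicted (x=323) to within a millimetre or two, which is good enough to grasp.

```bash
python3 -m creep '0 0 .5 0 0 0;0 0 .6 0 0 0;0 0 .6 0 0 0;0 0 .5 0 0 0;0 0 .3 0 0 0;0 0 .08 0 0 0;0 0 0 0 0 0' && python3 -m creep '0 0 0 0 0 0;0 0 0 0 0 0;0 0 0 0 0 0;0 0 0 0 0 0;0 0 0 0 0 0;0 0 0 0 0 0;0 0 0 0 0 0;0 0 0 0 0 0' 4 30 && python3 -m creep '0 0 -.1 0 0 0;0 0 -.3 0 0 0;0 0 -.5 0 0 0;0 0 -.5 0 0 0;0 0 -.4 0 0 0;0 0 -.2 0 0 0;0 0 0 0 0 0'
python3 - <<'E'
from h import *
o=ctrl.observe(); print(rel((.503,.320,o['position'][2]),Rd(19.8)))
E
```

```text
clock: 3.15
position: [0.5428, -0.0042, 0.097]
tool_rot: [-1.803, -2.569, 0.002]
force: [-0.4, 0.1, 0.7]
opening: 0.0598
clock: 3.82
position: [0.5448, -0.0056, 0.098]
tool_rot: [1.806, 2.57, 0.001]
force: [1.6, -0.4, 2.0]
opening: 0.0139
clock: 4.4
position: [0.545, -0.0056, 0.1793]
tool_rot: [1.805, 2.569, 0.001]
force: [-0.5, -0.2, -4.0]
opening: 0.0141
(array([ 8.01464399e+00,  1.76878752e+00, -5.94518168e-03]), array([0.01618791, 0.00975384, 0.00028579]))
```

```bash
python3 -m creep '.15 .03 0 0 0 0;.35 .08 0 0 0 0;.55 .12 0 0 0 0;.6 .13 0 0 0 0;.6 .13 0 0 0 0;.6 .13 0 0 0 0;.6 .13 0 0 0 0;.6 .13 0 0 0 0;.6 .13 0 0 0 0;.6 .13 0 0 0 0;.6 .13 0 0 0 0;.6 .13 0 0 0 0;.6 .14 0 0 0 0;.5 .12 0 0 0 0;.3 .08 0 0 0 0;.15 .03 0 0 0 0;.01 .02 0 0 0 0;0 0 0 0 0 0;0 0 0 0 0 0'
python3 - <<'E'
from h import *
o=ctrl.observe(); print(rel((.503,.320,.0785),Rd(19.8)))
cv2.imwrite('pics/w2.png',ctrl.capture('wrist'))
E
```

```text
clock: 5.98
position: [0.5031, 0.3191, 0.1774]
tool_rot: [1.807, 2.57, -0.002]
force: [0.0, -0.2, -4.8]
opening: 0.0136
(array([0.02511494, 0.00793708, 2.47329123]), array([-0.00897797,  0.00670562, -0.00499562]))
```

View pics/w2.png

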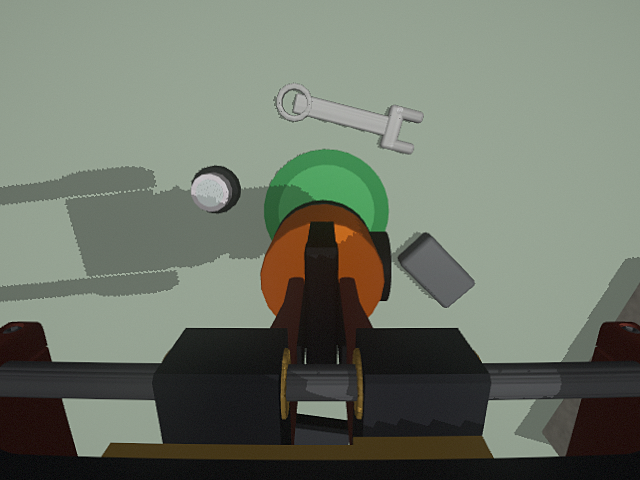

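The lamp is held upright over the mat, whose edges are at x=264 and 388 with its top at y=149. The bystanders are clear, so I lower it.

```bash
python3 -m creep '0 0 .3 0 0 0;0 0 .5 0 0 0;0 0 .5 0 0 0;0 0 .5 0 0 0;0 0 .3 0 0 0;0 0 .2 0 0 0;0 0 .1 0 0 0;0 0 .06 0 0 0;0 0 0 0 0 0;0 0 0 0 0 0;0 0 0 0 0 0' && python3 -m creep '0 0 0 0 0 0;0 0 0 0 0 0;0 0 0 0 0 0;0 0 0 0 0 0;0 0 0 0 0 0' 50
```

```text
clock: 6.95
position: [0.5038, 0.3205, 0.0803]
tool_rot: [1.806, 2.57, 0.002]
force: [-0.3, 0.8, -4.6]
opening: 0.0138
clock: 7.37
position: [0.5034, 0.3204, 0.0798]
tool_rot: [1.806, 2.57, 0.001]
force: [0.0, 0.5, 0.0]
opening: 0.0439
```

```bash
python3 -m creep '0 0 -.3 0 0 0;0 0 -.6 0 0 0;0 0 -.8 0 0 0;0 0 -.9 0 0 0;0 0 -.9 0 0 0;0 0 -.5 0 0 0;0 0 0 0 0 0'
cat >> h.py <<'E'
ry=np.radians(4.2); u=np.array([np.cos(ry),np.sin(ry),0]); yr=np.array([-np.sin(ry),np.cos(ry),0]); k=np.array([0,0,1.])
th=np.radians(32); n=-np.sin(th)*u+np.cos(th)*k; xs=np.cos(th)*u+np.sin(th)*k
S=np.array([.4656,-.315,.062])
Rt=np.c_[np.cross(yr,-n),yr,-n]   # tool square to slope
E
python3 - <<'E'
from h import *
T=lambda a,b,h:w('top',290+a/3.2,200+b/3.2,n@S+h,None,n)
def loc(p): d=p-S; return np.round(1000*np.array([d@xs,d@yr,d@n]),1)
for nm,p in dict(hend=(510,337),hj=(512,237),fj=(514,207),fl=(486,210),fr=(541,210)).items(): print(nm,loc(T(*p,.02)),T(*p,.02))
for p in((627,217),(654,219),(650,279),(624,277)): print('blk',loc(T(*p,.02)))
print('flange low',loc(T(600,322,.006)),loc(T(664,320,.006)),'up',loc(T(605,270,.006)))
print(ctrl.observe()['q'])
cv2.imwrite('pics/top2.png',ctrl.capture('top')); cv2.imwrite('pics/side2.png',ctrl.capture('side'))
im=cv2.imread('pics/side2.png'); t=cv2.imread('pics/top2.png')
a=cv2.resize(im[150:450,180:380],None,fx=2,fy=2,interpolation=cv2.INTER_CUBIC); b=cv2.resize(t[195:320,280:450],None,fx=2.3,fy=2.3,interpolation=cv2.INTER_CUBIC)
c=np.zeros((600,800,3),np.uint8); c[:,:400]=a; c[:b.shape[0],400:400+b.shape[1]]=b; 
b=cv2.resize(t[210:310,160:260],None,fx=3,fy=3,interpolation=cv2.INTER_CUBIC);c[300:,400:700]=b
cv2.imwrite('pics/chk.png',c)
E
```

```text
clock: 7.95
position: [0.5062, 0.3218, 0.2462]
tool_rot: [1.803, 2.566, 0.014]
force: [0.5, -0.0, 0.1]
opening: 0.05
hend [-64.2  47.3  20. ] [ 0.39723195 -0.2725492   0.04491993]
hj [20.5 48.8 20. ] [ 0.46876823 -0.26587914  0.08980596]
fj [45.  48.1 20. ] [ 0.48956335 -0.26502746  0.10280427]
fl [43.9 68.7 20. ] [ 0.48713553 -0.2445619   0.10222787]
fr [41.2 28.  20. ] [ 0.4878471  -0.28528348  0.10080772]
blk [ 31.2 -36.5  20. ]
blk [ 28.2 -57.   20. ]
blk [-22.  -57.1  20. ]
blk [-18.9 -37.1  20. ]
flange low [-64.5 -24.9   6. ] [-66.4 -74.8   6. ] up [-19.7 -26.3   6. ]
[ 4.51159604e-01  3.33028313e-01  1.48918879e+00 -4.64724600e-05
  1.30888641e+00  1.05430229e-01]
```

View pics/chk.png

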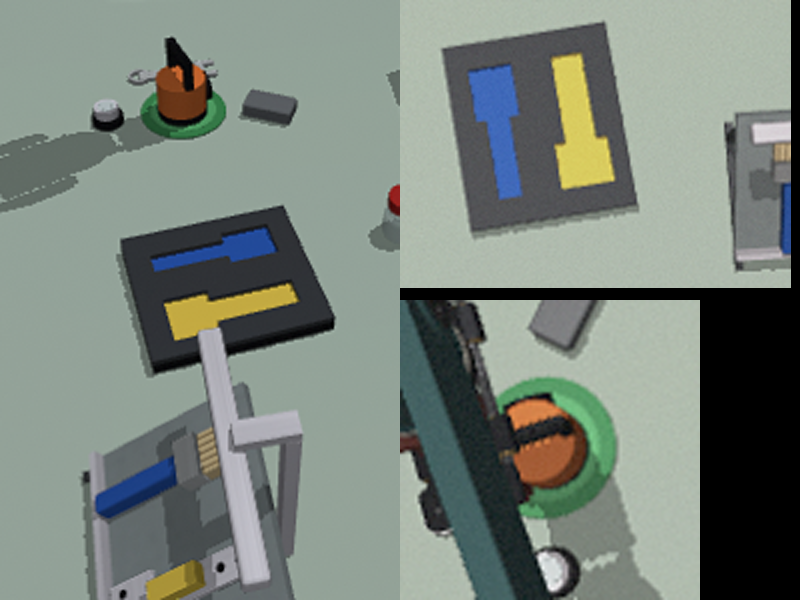

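The lamp stands inside the mat, and both recesses are clear. In slope axes the parts' middles are at x≈+3 mm and y≈±48 mm, as described. Next I turn, travel and tilt.

```bash
python3 -m creep '0 0 0 0 0 -.983;0 0 0 0 0 -.983;0 0 0 0 0 -.983;0 0 0 0 0 -.983;0 0 0 0 0 -.983;0 0 0 0 0 -.983;0 0 0 0 0 -.983;0 0 0 0 0 -.983;0 0 0 0 0 -.983;0 0 0 0 0 -.983;0 0 0 0 0 -.983;0 0 0 0 0 0' 45
python3 - <<'E'
from h import *
o=ctrl.observe(); A=Rd(94.2); P=S+.003*xs+.048*yr+.010*n; G=P+.1*n; print(P,G,o['q'])
R0=R.from_rotvec(o['tool_rot']); print('shift',R0.inv().apply(np.array([*G[:2],o['position'][2]])-o['position'])/.04)
print('tilt',(R.from_matrix(A).inv()*R.from_matrix(Rt)).as_rotvec()/.12)
E
```

```text
clock: 9.05
position: [0.5019, 0.3196, 0.2375]
tool_rot: [0.12, -3.136, 0.003]
force: [0.3, -0.0, -0.3]
opening: 0.0446
[ 0.45933692 -0.26733068  0.07207024] [ 0.4064873  -0.27121171  0.15687505] [ 4.51021396e-01  3.41121005e-01  1.49908033e+00 -8.10422535e-05
  1.30530225e+00 -1.19631493e+00]
shift [  3.50858057 -14.54478615   0.03453572]
tilt [ 8.78738259e-17 -4.65421134e+00  4.68660405e-16]
```

```bash
python3 -m creep '.195 -.808 0 0 0 0;.195 -.808 0 0 0 0;.195 -.808 0 0 0 0;.195 -.808 0 0 0 0;.195 -.808 0 0 0 0;.195 -.808 0 0 0 0;.195 -.808 0 0 0 0;.195 -.808 0 0 0 0;.195 -.808 0 0 0 0;.195 -.808 0 0 0 0;.195 -.808 0 0 0 0;.195 -.808 0 0 0 0;.195 -.808 0 0 0 0;.195 -.808 0 0 0 0;.195 -.808 0 0 0 0;.195 -.808 0 0 0 0;.195 -.808 0 0 0 0;.195 -.808 0 0 0 0;0 0 0 0 0 0' && python3 -m creep '0 0 0 0 -.931 0;0 0 0 0 -.931 0;0 0 0 0 -.931 0;0 0 0 0 -.931 0;0 0 0 0 -.93 0;0 0 0 0 0 0;0 0 0 0 0 0'
python3 - <<'E'
from h import *
P=S+.003*xs+.048*yr+.010*n; G=P+.1*n; print(rel(G,Rt),ctrl.observe()['q'])
E
```

```text
clock: 10.63
position: [0.4043, -0.2753, 0.2387]
tool_rot: [0.102, -3.139, 0.004]
force: [1.2, -0.0, -0.3]
opening: 0.0447
clock: 11.22
position: [0.4208, -0.2602, 0.2529]
tool_rot: [-0.061, 2.624, 0.02]
force: [0.0, -0.3, 0.6]
opening: 0.0448
(array([ 1.50818599, -0.26554609,  1.90241632]), array([-0.08856392, -0.34783655, -0.19712713])) [-1.0541654   0.01821201  2.01269875  0.57562752  0.94701035 -2.97577178]
```

Run:
```python
from h import *
o=ctrl.observe(); i=ctrl.camera_info('wrist'); M=R.from_rotvec(i['rvec']).as_matrix(); c=-M.T@i['tvec']
R0=R.from_rotvec(o['tool_rot']); print('cam in tool mm',1000*R0.inv().apply(c-o['position']),'view dir',R0.inv().apply(M[2]))
```

```text
cam in tool mm [ 7.84742157e+01 -3.05966719e-03 -1.62754208e+02] view dir [-2.84913871e-01 -6.88535275e-04  9.58552874e-01]
```

q6 is at its limit, so I use the half-turned grasp. The camera then sits 78 mm uphill but 163 mm behind the TCP, well clear of the light bar.

```bash
python3 -m creep '0 0 0 0 0 .97;0 0 0 0 0 .97;0 0 0 0 0 .97;0 0 0 0 0 .97;0 0 0 0 0 .97;0 0 0 0 0 .97;0 0 0 0 0 .97;0 0 0 0 0 .97;0 0 0 0 0 .97;0 0 0 0 0 .97;0 0 0 0 0 .97;0 0 0 0 0 .97;0 0 0 0 0 .97;0 0 0 0 0 .97' && python3 -m creep '0 0 0 0 0 .97;0 0 0 0 0 .97;0 0 0 0 0 .97;0 0 0 0 0 .97;0 0 0 0 0 .97;0 0 0 0 0 .97;0 0 0 0 0 .97;0 0 0 0 0 .97;0 0 0 0 0 .97;0 0 0 0 0 .97;0 0 0 0 0 .97;0 0 0 0 0 .97;0 0 0 0 0 .97;0 0 0 0 0 0;0 0 0 0 0 0' && echo 'Rt=Rt@np.diag([-1,-1,1])' >> h.py
python3 - <<'E'
from h import *
P=S+.003*xs+.048*yr+.010*n; G=P+.1*n; s,t=rel(G,Rt);print(t,'shift after',Rt.T@(G-ctrl.observe()['position'])/.04,ctrl.observe()['q'])
E
```

```text
clock: 12.38
position: [0.4224, -0.2607, 0.2533]
tool_rot: [1.956, 1.931, 0.543]
force: [0.4, 0.2, 1.0]
opening: 0.0452
clock: 13.63
position: [0.4224, -0.2606, 0.2534]
tool_rot: [-3.023, -0.081, -0.8]
force: [0.5, -0.1, 1.0]
opening: 0.0451
[ 0.08512516  0.34248965 -0.14332458] shift after [-1.63039216  0.23473051  1.82572704] [-1.05172562  0.01981058  2.00996048  0.57581723  0.94694805  0.16187488]
```

```bash
python3 -m creep '0 0 0 .085 .342 -.143;0 0 0 0 0 0;-.41 .06 .3 0 0 0;-.41 .06 .4 0 0 0;-.41 .06 .4 0 0 0;-.4 .055 .4 0 0 0;0 0 .326 0 0 0;0 0 0 0 0 0;0 0 0 0 0 0'
python3 - <<'E'
from h import *
P=S+.003*xs+.048*yr+.010*n; G=P+.1*n; print(rel(G,Rt),ctrl.observe()['q'])
i=ctrl.camera_info('wrist');cv2.imwrite('pics/w3.png',ctrl.capture('wrist'))
q=lambda a,b,h:px('wrist',S+.001*(a*xs+b*yr+h*n),i)
print('brush hend',q(-65,48,20),'hj',q(21,48,20),'fj',q(43,48,20)); print('block ends',q(-20,-48,20),q(26,-48,20))
E
```

```text
clock: 14.38
position: [0.4062, -0.2708, 0.1567]
tool_rot: [-2.997, -0.103, -0.86]
force: [-0.5, 0.2, -0.6]
opening: 0.0448
(array([ 0.00837155,  0.01078652, -0.00068135]), array([-0.00468884, -0.00352965, -0.03759956])) [-1.14700818  0.19390671  2.16325976  0.8141034   0.75491362 -0.24572999]
brush hend [322.03981574 325.34840855] hj [321.60251927 219.53377107] fj [321.47653338 189.17107331]
block ends [448.34880468 271.7725055 ] [454.46174891 212.31698432]
```

View pics/w3.png

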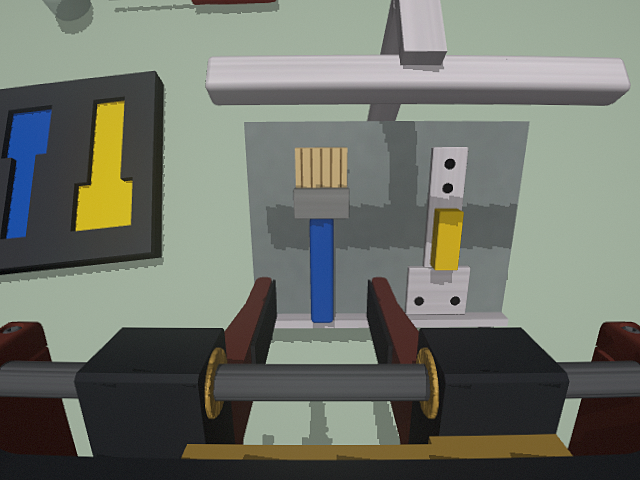

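The brush handle runs from (321,322) to (321,219), matching the prediction to about 1 mm. The bracket block, (446,270)–(450,210), also matches. Descending square to the slope.

```bash
python3 -m creep '0 0 .3 0 0 0;0 0 .5 0 0 0;0 0 .5 0 0 0;0 0 .5 0 0 0;0 0 .4 0 0 0;0 0 .2 0 0 0;0 0 .1 0 0 0;0 0 0 0 0 0;0 0 0 0 0 0' && python3 -m creep '0 0 0 0 0 0;0 0 0 0 0 0;0 0 0 0 0 0;0 0 0 0 0 0;0 0 0 0 0 0;0 0 0 0 0 0;0 0 0 0 0 0' 10 25
python3 - <<'E'
from h import *
P=S+.003*xs+.048*yr+.010*n; print(rel(P,Rt),ctrl.observe()['q'])
E
```

```text
clock: 15.18
position: [0.4595, -0.2678, 0.0732]
tool_rot: [-2.998, -0.103, -0.864]
force: [0.6, 0.7, 0.3]
opening: 0.0447
clock: 15.77
position: [0.4591, -0.2676, 0.0727]
tool_rot: [-2.998, -0.101, -0.863]
force: [-3.9, -0.2, 5.9]
opening: 0.0178
(array([-0.0019834 , -0.00560788,  0.01739897]), array([ 0.01533758, -0.01672299, -0.04422431])) [-1.01335299  0.41740423  2.18301575  1.12778793  0.54666696 -0.50203584]
```

```bash
python3 -m creep '0 0 -.1 0 0 0;0 0 -.2 0 0 0;0 0 -.4 0 0 0;0 0 -.5 0 0 0;0 0 -.5 0 0 0;0 0 -.5 0 0 0;0 0 -.5 0 0 0;0 0 -.3 0 0 0;0 0 -.1 0 0 0;0 0 0 0 0 0;0 0 0 0 0 0'
python3 - <<'E'
from h import *
A=Rd(-79.3); s,t=rel((.523,.0323,.12),Rd(-85.8)); o=ctrl.observe(); print('untilt',t,o['q'])
print('shift after untilt',Rd(-85.8).T@(np.array((.523,.0323,.14))-o['position'])/.04)
E
```

```text
clock: 16.68
position: [0.3933, -0.272, 0.1772]
tool_rot: [-2.998, -0.101, -0.862]
force: [0.4, 0.5, -0.7]
opening: 0.0174
untilt [-1.50255185e-03 -4.66693105e+00 -4.97430590e-02] [-1.18335328  0.14227513  2.15214508  0.76543307  0.81617898 -0.20942114]
shift after untilt [ 3.79078805 -7.34940885  0.92908608]
```

```bash
python3 -m creep '0 0 0 0 -.5 0;0 0 0 0 -.8 0;0 0 0 0 -.9 0;0 0 0 0 -.9 0;0 0 0 0 -.9 0;0 0 0 0 -.667 0;0 -.2 0 0 0 0;0 -.4 0 0 0 0;0 -.6 0 0 0 0;0 -.7 0 0 0 0;0 -.7 0 0 0 0;0 -.7 0 0 0 0;.2 -.7 0 0 0 0;.4 -.7 0 0 0 0;.4 -.5 0 0 0 0;.4 -.4 0 0 0 0;.3 -.2 0 0 0 0;0 0 0 0 0 0;0 0 0 0 0 0'
python3 - <<'E'
from h import *
A=Rd(-79.3); T=np.array((.523,.0323,.12)); s,t=rel(T,A); o=ctrl.observe(); print(t,o['q'])
print('shift after turn',A.T@(T-o['position'])/.04)
E
```

```text
clock: 18.27
position: [0.4427, -0.0337, 0.1791]
tool_rot: [-3.131, -0.112, -0.042]
force: [-0.8, -0.8, -1.6]
opening: 0.0174
[-0.04895681 -0.22646813 -0.96075833] [-0.24514309  0.17100913  1.90601724  0.01783357  1.04149909  1.24537415]
shift after turn [ 2.27903385 -1.24796265  1.47790482]
```

```bash
python3 -m creep '0 0 0 -.05 -.226 -.96;0 0 0 0 0 0;.2 -.15 .1 0 0 0;.5 -.25 .3 0 0 0;.6 -.3 .4 0 0 0;.6 -.3 .4 0 0 0;.3 -.2 .2 0 0 0;.08 -.05 .08 0 0 0;0 0 0 0 0 0;0 0 0 0 0 0'
python3 - <<'E'
from h import *
A=Rd(-79.3); T=np.array((.523,.0323,.12)); s,t=rel(T,A); o=ctrl.observe(); print(s,t,o['q'])
i=ctrl.camera_info('wrist');im=ctrl.capture('wrist');cv2.imwrite('pics/w4.png',im)
a=o['position']; B=R.from_rotvec(o['tool_rot']).as_matrix()
for nm,x,y,h in(('ferr L',40,20,10),('ferr R',40,-20,10),('hj',18,0,10),('hend',-68,0,10)): print(nm,px('wrist',a+B@np.array([x,-y,-h])/1000,i))
E
```

```text
clock: 19.1
position: [0.5242, 0.0307, 0.1208]
tool_rot: [3.126, 0.29, 0.0]
force: [-0.6, -0.2, -1.6]
opening: 0.0175
[-0.02078958 -0.0456894   0.02053398] [ 0.0174823   0.00073884 -0.01570229] [-0.0716785   0.37140073  1.78703925 -0.00246549  0.98270559  1.3156192 ]
ferr L [275.54099636 223.08619392]
ferr R [366.89768615 223.04604178]
hj [321.23604972 270.0494327 ]
hend [321.27827516 422.09410736]
```

View pics/w4.png

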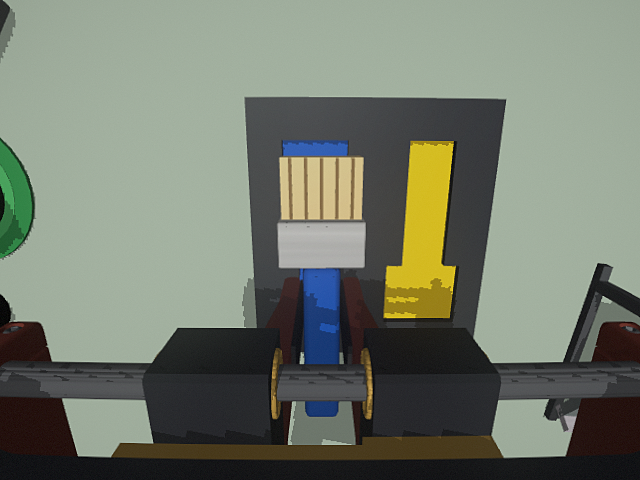

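The ferrule's front edge runs (278..365, 221), about 1 mm ahead of where it would be with the brush centred on the TCP. The blue wide end is at (283..348, 141), and the yellow corners are visible too. I check the recess position from these.

Run:
```python
from h import *
i=ctrl.camera_info('wrist'); a=np.radians(10.7); X=np.array([np.cos(a),np.sin(a),0]);Y=np.array([-X[1],X[0],0])
for z in(.015,.022):
  for nm,c,p in(('blue',(.5229,.0323),((283,141),(348,141))),('yel',(.5385,-.0505),((410,141),(455,142),(452,319),(384,318)))):
    for q in p:
        d=w('wrist',*q,z,i)-np.array([*c,z]); print(z,nm,q,np.round([1000*d@X,1000*d@Y],1))
for q in((246,98),(505,100)):
    d=w('wrist',*q,.022,i)-np.array([.5309,-.0096,.022]); print('deck',np.round([1000*d@X,1000*d@Y],1))
```

```text
0.015 blue (283, 141) [73.8 25.1]
0.015 blue (348, 141) [ 73.7 -22. ]
0.015 yel (410, 141) [73.7 17.2]
0.015 yel (455, 142) [ 73.1 -15.9]
0.015 yel (452, 319) [-70.9 -28.2]
0.015 yel (384, 318) [-69.4  29.4]
0.022 blue (283, 141) [73.9 24.4]
0.022 blue (348, 141) [ 73.8 -21.5]
0.022 yel (410, 141) [73.8 18.9]
0.022 yel (455, 142) [ 73.3 -13.3]
0.022 yel (452, 319) [-67.  -25.3]
0.022 yel (384, 318) [-65.6  30.8]
deck [102.6  91.6]
deck [101.6 -87.3]
```

Run:
```python
from h import *
s,t=rel((.5232,.0336,.0375),Rd(-79.3)); print(s,t)
```

```text
[-0.01420158 -0.08774222  2.09259562] [ 0.01936245 -0.00564399 -0.01832398]
```

```bash
python3 -m creep '-.01 -.08 .2 .02 0 -.02;0 0 .4 0 0 0;0 0 .5 0 0 0;0 0 .5 0 0 0;0 0 .3 0 0 0;0 0 .15 0 0 0;0 0 .04 0 0 0;0 0 0 0 0 0;0 0 0 0 0 0'
python3 - <<'E'
from h import *
s,t=rel((.5232,.0336,.026),Rd(-79.3)); print(s,t)
im=ctrl.capture('wrist'); cv2.imwrite('pics/w5.png',im)
E
```

```text
clock: 19.9
position: [0.5251, 0.0339, 0.038]
tool_rot: [-3.128, -0.294, -0.004]
force: [0.6, -0.5, -1.1]
opening: 0.0178
[-0.04808038 -0.00168604  0.30041895] [ 0.00161524 -0.02270371  0.005223  ]
```

View pics/w5.png

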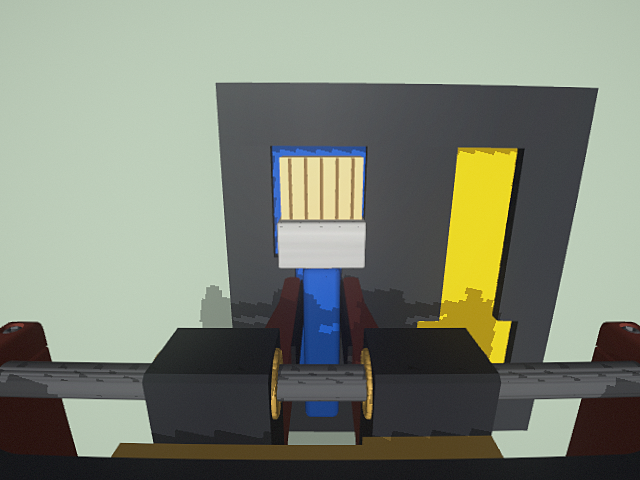

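Run:
```python
from h import *
i=ctrl.camera_info('wrist'); a=np.radians(10.7); X=np.array([np.cos(a),np.sin(a),0]);Y=np.array([-X[1],X[0],0])
p=ctrl.observe()['position']
for nm,q,z in(('end L',(271,147),.022),('end R',(366,147),.022),('tip L',(280,156),.041),('tip R',(363,157),.041),('ferr L',(278,221),.047),('ferr R',(365,221),.047),('yel',(459,148),.022),('yel',(522,148),.022),('dk',(217,83),.022),('dk',(597,88),.022)):
    d=w('wrist',*q,z,i)-p; print(nm,np.round([1000*d@X,1000*d@Y],1))
```

```text
end L [71.5 24.4]
end R [ 71.5 -21.7]
tip L [68.3 18. ]
tip R [ 67.8 -18.2]
ferr L [40.6 19.1]
ferr R [ 40.6 -19.3]
yel [ 71.3 -67.1]
yel [ 71.5 -98.3]
dk [100.5  48.5]
dk [  99.7 -130.8]
```

```bash
python3 -m creep '0 -.033 0 0 0 0;0 0 .1 0 0 0;0 0 .08 0 0 0;0 0 .06 0 0 0;0 0 .04 0 0 0;0 0 .02 0 0 0;0 0 0 0 0 0;0 0 0 0 0 0;0 0 0 0 0 0'
```

```text
clock: 20.7
position: [0.5245, 0.0355, 0.0275]
tool_rot: [-3.128, -0.295, -0.004]
force: [-7.3, 0.6, 27.6]
opening: 0.0176
```

```bash
python3 -m creep '0 0 -.03 0 0 0;0 0 0 0 0 0;0 0 0 0 0 0'
python3 - <<'E'
from h import *
print(ctrl.observe()['force'],rel((.5249,.0352,.0275),Rd(-79.3)));im=ctrl.capture('wrist'); cv2.imwrite('pics/w6.png',im[120:420,200:540])
E
```

```text
clock: 20.95
position: [0.5246, 0.0354, 0.0276]
tool_rot: [-3.128, -0.295, -0.003]
force: [-2.4, 0.3, 15.3]
opening: 0.0176
[-2.44990709  0.27783405 15.31436349] (array([0.00652226, 0.00733469, 0.00176191]), array([ 0.00029382, -0.01860977,  0.00878616]))
```

View pics/w6.png

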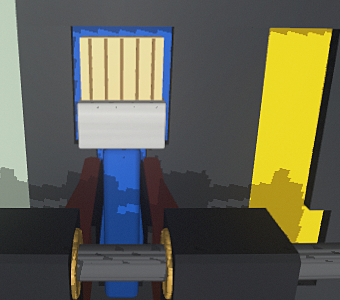

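The brush lies inside the recess outline with blue showing on three sides, and the contact is with the floor. Releasing and backing off.

```bash
python3 -m creep '0 0 0 0 0 0;0 0 0 0 0 0;0 0 0 0 0 0;0 0 0 0 0 0' 34 && python3 -m creep '0 0 -.2 0 0 0;0 0 -.5 0 0 0;0 0 -.7 0 0 0;0 0 -.8 0 0 0;0 0 -.8 0 0 0;0 0 -.4 0 0 0;0 0 0 0 0 0'
python3 - <<'E'
from h import *
i=ctrl.camera_info('wrist');cv2.imwrite('pics/w7.png',ctrl.capture('wrist'))
o=ctrl.observe(); P=S+.003*xs-.048*yr+.010*n; G=P+.1*n; print(G)
A=Rd(-85.8); print(rel(G,A)[1],'shift after turn',A.T@(G-o['position'])/.04); print('tilt',(R.from_matrix(A).inv()*R.from_matrix(Rt)).as_rotvec()/.12)
E
```

```text
clock: 21.33
position: [0.5242, 0.0353, 0.0261]
tool_rot: [-3.127, -0.294, -0.002]
force: [-0.1, 0.1, -0.5]
opening: 0.0336
clock: 21.92
position: [0.5271, 0.0352, 0.1669]
tool_rot: [3.127, 0.294, 0.014]
force: [-0.7, 0.2, -0.5]
opening: 0.0341
[ 0.41351817 -0.3669539   0.15687505]
[ 0.00607573 -0.0510442   0.95342456] shift after turn [-3.53414717  9.82211388  0.19564453]
tilt [-3.80786579e-16  4.65421134e+00  1.40598121e-15]
```

View pics/w7.png

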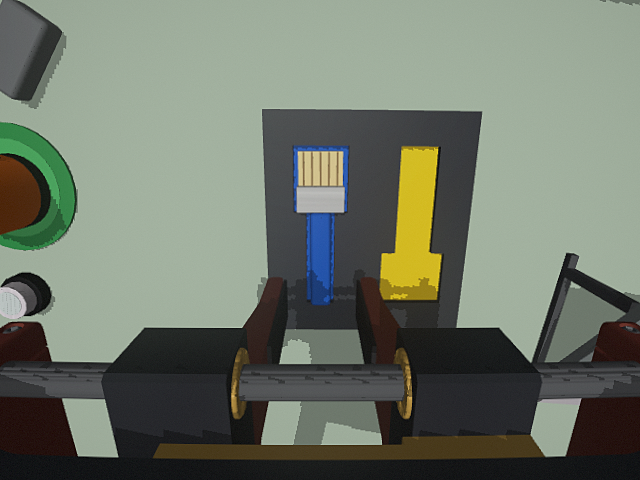

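The brush is home with an even blue margin. That was view 11 of 12; on to the bracket.

```bash
python3 -m creep '0 0 -.5 0 0 .5;0 0 -.6 0 0 .453;0 0 -.6 0 0 0;0 0 -.4 0 0 0;-.4 .4 0 0 0 0;-.5 .6 0 0 0 0;-.5 .7 0 0 0 0;-.5 .8 0 0 0 0;-.5 .8 0 0 0 0;-.4 .8 0 0 0 0;-.3 .8 0 0 0 0;-.2 .8 0 0 0 0;-.1 .8 0 0 0 0;-.1 .8 0 0 0 0;0 .8 0 0 0 0;0 .8 0 0 0 0;0 .5 0 0 0 0;0 .4 0 0 0 0;0 0 0 0 0 0' 45 && python3 -m creep '0 0 0 0 .5 0;0 0 0 0 .8 0;0 0 0 0 .8 0;0 0 0 0 .8 0;0 0 0 0 .8 0;0 0 0 0 .7 0;0 0 0 0 .254 0;0 0 0 0 0 0;0 0 0 0 0 0'
python3 - <<'E'
from h import *
P=S+.003*xs-.048*yr+.010*n; G=P+.1*n; o=ctrl.observe()
print(rel(G,Rt),'after',Rt.T@(G-o['position'])/.04,o['q'])
E
```

```text
clock: 23.55
position: [0.4128, -0.3684, 0.2446]
tool_rot: [-3.139, -0.112, -0.0]
force: [0.4, 0.4, 1.0]
opening: 0.0451
clock: 24.3
position: [0.4126, -0.3647, 0.2454]
tool_rot: [-2.996, -0.107, -0.859]
force: [0.4, 0.4, -0.0]
opening: 0.045
(array([-1.15665723,  0.06403338,  1.88701768]), array([-0.01572832, -0.00013221, -0.01815166])) after [-1.15676014  0.05795215  1.88715115] [-1.22307028  0.16053194  1.89384648  0.64065665  1.02414462 -0.04810276]
```

```bash
python3 -m creep '-.2 .02 .2 0 0 0;-.3 .02 .5 0 0 0;-.3 .02 .5 0 0 0;-.25 0 .4 0 0 0;-.107 0 .2 0 0 0;0 0 .087 0 0 0;0 0 0 0 0 0;0 0 0 0 0 0'
python3 - <<'E'
from h import *
P=S+.003*xs-.048*yr+.010*n; G=P+.1*n; print(rel(G,Rt))
i=ctrl.camera_info('wrist');im=ctrl.capture('wrist');cv2.imwrite('pics/w8.png',im)
hs=cv2.cvtColor(im,cv2.COLOR_BGR2HSV); m=cv2.inRange(hs,(20,150,100),(35,255,255)); 
k_,l,st,c=cv2.connectedComponentsWithStats(m)
for j in range(1,k_):
    if st[j][4]>300:
        print(st[j],c[j]); ys,xs_=np.where(l==j)
        pts=np.c_[xs_,ys].astype(np.float32); print(cv2.boxPoints(cv2.minAreaRect(pts)).round(1).tolist())
        cc=cv2.minAreaRect(pts)[0]; d=w('wrist',*cc,n@S+.02,i,n)-S; print('ctr local',1000*d@xs,1000*d@yr)
for a,b in((-20,-39),(26,-39),(26,-57),(-20,-57)):print(px('wrist',S+.001*(a*xs+b*yr+20*n),i).round(1), px('wrist',S+.001*(a*xs+b*yr+6*n),i).round(1))
E
```

```text
clock: 24.97
position: [0.4149, -0.3684, 0.1584]
tool_rot: [-2.998, -0.112, -0.863]
force: [0.6, -0.6, 0.6]
opening: 0.0449
(array([-0.04838893, -0.03993415,  0.01555899]), array([ 0.00018201, -0.01460037,  0.01015904]))
[   0  105   35  125 3372] [ 15.93090154 171.09104389]
[[-0.0, 105.0], [34.0, 105.0], [34.0, 229.0], [0.0, 229.0]]
ctr local 61.80269333640347 167.31473242709805
[ 305  215   24   59 1342] [316.94485842 243.39418778]
[[305.0, 215.0], [328.0, 215.0], [328.0, 273.0], [305.0, 273.0]]
ctr local 4.672281574131187 -46.28224240727985
[ 182  434  390   25 5919] [395.60077716 448.71836459]
[[181.6999969482422, 441.79998779296875], [570.5, 433.29998779296875], [571.0, 455.29998779296875], [182.10000610351562, 463.79998779296875]]
ctr local -188.61824039780714 -99.83034881175577
[307.  275.1] [307.6 268.4]
[306.4 215.8] [307.1 211.8]
[331.3 215.8] [330.7 211.8]
[330.7 275.1] [330.2 268.5]
```

```bash
python3 -m creep '-.023 -.078 .3 0 0 0;0 0 .5 0 0 0;0 0 .5 0 0 0;0 0 .5 0 0 0;0 0 .4 0 0 0;0 0 .2 0 0 0;0 0 .1 0 0 0;0 0 .016 0 0 0;0 0 0 0 0 0;0 0 0 0 0 0' && python3 -m creep '0 0 0 0 0 0;0 0 0 0 0 0;0 0 0 0 0 0;0 0 0 0 0 0;0 0 0 0 0 0;0 0 0 0 0 0;0 0 0 0 0 0' 10 35
python3 - <<'E'
from h import *
P=S+.004*xs-.0465*yr+.010*n; print(rel(P,Rt))
E
```

```text
clock: 25.85
position: [0.4665, -0.3618, 0.0727]
tool_rot: [-2.999, -0.11, -0.863]
force: [0.3, -0.3, 0.4]
opening: 0.0449
clock: 26.43
position: [0.4664, -0.3614, 0.0721]
tool_rot: [-2.998, -0.11, -0.862]
force: [-3.1, -0.3, 5.0]
opening: 0.0175
(array([ 0.02195122,  0.00373419, -0.00229429]), array([ 0.00118838, -0.01230708, -0.00023394]))
```

```bash
python3 -m creep '0 0 -.1 0 0 0;0 0 -.2 0 0 0;0 0 -.4 0 0 0;0 0 -.5 0 0 0;0 0 -.5 0 0 0;0 0 -.5 0 0 0;0 0 -.5 0 0 0;0 0 -.4 0 0 0;0 0 -.2 0 0 0;0 0 0 0 0 0' && python3 -m creep '0 0 0 0 -.4 0;0 0 0 0 -.7 0;0 0 0 0 -.8 0;0 0 0 0 -.8 0;0 0 0 0 -.8 0;0 0 0 0 -.7 0;0 0 0 0 -.45 0;0 0 0 0 0 0;-.2 0 -.3 0 0 0;-.3 0 -.5 0 0 0;-.2 0 -.5 0 0 0;0 0 -.2 0 0 0;0 0 0 0 0 0;0 0 0 0 0 0'
python3 - <<'E'
from h import *
o=ctrl.observe();A=Rd(-79.3); T=np.array((.5405,-.0473,.12)); print(rel(T,Rd(-85.8))[1],'shift before turn',Rd(-85.8).T@(T-o['position'])/.04)
E
```

```text
clock: 27.27
position: [0.396, -0.3674, 0.1853]
tool_rot: [-3.0, -0.11, -0.863]
force: [0.4, -1.1, -0.9]
opening: 0.0172
clock: 28.43
position: [0.368, -0.3686, 0.2438]
tool_rot: [3.14, 0.113, 0.005]
force: [-0.2, 0.5, -0.9]
opening: 0.0177
[ 0.00135879 -0.02767779 -0.0099356 ] shift before turn [ 4.88808261 -7.69547286  3.0949991 ]
```

```bash
python3 -m creep '0 -.2 0 0 0 0;0 -.4 0 0 0 0;.1 -.6 0 0 0 0;.2 -.7 0 0 0 0;.2 -.7 0 0 0 0;.3 -.7 0 0 0 0;.5 -.7 0 0 0 0;.5 -.7 0 0 0 0;.6 -.7 0 0 0 0;.6 -.7 0 0 0 0;.6 -.7 0 0 0 0;.6 -.5 0 0 0 0;.4 -.3 0 0 0 0;.288 -.1 0 0 0 0;0 0 0 0 0 -.5;0 0 0 0 0 -.445;0 0 0 0 0 0;0 0 0 0 0 0'
python3 - <<'E'
from h import *
o=ctrl.observe();T=np.array((.5405,-.0473,.12)); print(rel(T,Rd(-79.3)))
E
```

```text
clock: 29.93
position: [0.5399, -0.0468, 0.2434]
tool_rot: [-3.127, -0.29, -0.0]
force: [0.6, -0.4, -1.2]
opening: 0.0177
(array([0.0122585 , 0.01829641, 3.08585878]), array([-0.00580869, -0.00196322, -0.01272389]))
```

```bash
python3 -m creep '.012 .018 .3 0 0 0;0 0 .5 0 0 0;0 0 .6 0 0 0;0 0 .6 0 0 0;0 0 .6 0 0 0;0 0 .6 0 0 0;0 0 .6 0 0 0;0 0 .5 0 0 0;0 0 .4 0 0 0;0 0 .2 0 0 0;0 0 .1 0 0 0;0 0 .04 0 0 0;0 0 0 0 0 0;0 0 0 0 0 0'
python3 - <<'E'
from h import *
i=ctrl.camera_info('wrist');o=ctrl.observe(); im=ctrl.capture('wrist');cv2.imwrite('pics/w9.png',im)
B=R.from_rotvec(o['tool_rot']).as_matrix(); p=o['position']; print(rel((.5405,-.0473,.042),Rd(-79.3)))
P=lambda x,y,z:px('wrist',[*(p+B@np.array([x,-y,0])/1000)[:2],z],i).round(1)
print('bracket narrow end top if mid=TCP',P(68,13,p[2]-.004),P(68,-13,p[2]-.004),'recess end',P(71.5,16.5,.022),P(71.5,-16.5,.022), 'at x=40',P(40,16.5,.022),P(40,-16.5,.022),'stem',P(40,13,p[2]-.004),P(40,-13,p[2]-.004))
hs=cv2.cvtColor(im,cv2.COLOR_BGR2HSV); m=cv2.inRange(hs,(20,150,60),(35,255,255))
for r in range(130,250,8):
    x=np.where(m[r,200:480])[0]+200; g=im[r,200:480].mean(1)
    if len(x): sp=np.split(x,np.where(np.diff(x)>2)[0]+1); print(r,[(s[0],s[-1]) for s in sp])
c=321; print('col gray',[(r,im[r,c].tolist()) for r in range(130,180,3)])
E
```

```text
clock: 31.1
position: [0.5427, -0.0478, 0.0434]
tool_rot: [3.128, 0.292, 0.005]
force: [0.7, 0.7, -1.8]
opening: 0.0176
(array([-0.0525516 , -0.02019079,  0.03701029]), array([ 0.00559072, -0.03004917, -0.00209482]))
bracket narrow end top if mid=TCP [292.7 155.7] [349.9 155.7] recess end [288.1 146.6] [354.3 146.6] at x=40 [289.6 208.7] [352.8 208.7] stem [293.9 216. ] [348.6 215.9]
154 [(np.int64(288), np.int64(351))]
162 [(np.int64(288), np.int64(292)), (np.int64(350), np.int64(351))]
170 [(np.int64(288), np.int64(292)), (np.int64(350), np.int64(351))]
178 [(np.int64(289), np.int64(292)), (np.int64(349), np.int64(350))]
186 [(np.int64(289), np.int64(293)), (np.int64(349), np.int64(350))]
194 [(np.int64(289), np.int64(293)), (np.int64(349), np.int64(350))]
202 [(np.int64(289), np.int64(293)), (np.int64(349), np.int64(350))]
210 [(np.int64(289), np.int64(293)), (np.int64(349), np.int64(349))]
218 [(np.int64(289), np.int64(293)), (np.int64(349), np.int64(349))]
226 [(np.int64(290), np.int64(294)), (np.int64(348), np.int64(349))]
234 [(np.int64(289), np.int64(294)), (np.int64(348), np.int64(349))]
242 [(np.int64(290), np.int64(294)), (np.int64(348), np.int64(349))]
col gray [(130, [92, 89, 88]), (133, [92, 90, 87]), (136, [92, 91, 88]), (139, [91, 87, 88]), (142, [91, 88, 86]), (145, [93, 90, 88]), (148, [91, 89, 86]), (151, [66, 133, 154]), (154, [38, 156, 185]), (157, [237, 233, 236]), (160, [235, 232, 234]), (163, [234, 231, 233]), (166, [234, 231, 233]), (169, [235, 233, 234]), (172, [247, 245, 246]), (175, [56, 54, 57]), (178, [61, 61, 63])]
```

```bash
python3 -m creep '-.045 -.02 0 0 0 0;0 0 .1 0 0 0;0 0 .1 0 0 0;0 0 .08 0 0 0;0 0 .06 0 0 0;0 0 .04 0 0 0;0 0 .02 0 0 0;0 0 0 0 0 0;0 0 0 0 0 0'
python3 - <<'E'
from h import *
print(rel((.5405,-.0473,.0255),Rd(-79.3)))
im=ctrl.capture('wrist');cv2.imwrite('pics/w10.png',im)
hs=cv2.cvtColor(im,cv2.COLOR_BGR2HSV); m=cv2.inRange(hs,(20,150,60),(35,255,255))
for r in(150,170,202,234):
    x=np.where(m[r,200:480])[0]+200; 
    if len(x): sp=np.split(x,np.where(np.diff(x)>2)[0]+1); print(r,[(s[0],s[-1]) for s in sp])
E
```

```text
clock: 31.9
position: [0.5397, -0.047, 0.0272]
tool_rot: [-3.128, -0.293, -0.002]
force: [-3.6, 0.2, 9.3]
opening: 0.0175
(array([0.01727784, 0.01152934, 0.04205436]), array([-0.00157339, -0.01242668,  0.00065453]))
150 [(np.int64(287), np.int64(357))]
170 [(np.int64(288), np.int64(292)), (np.int64(350), np.int64(356))]
202 [(np.int64(289), np.int64(293)), (np.int64(349), np.int64(355))]
234 [(np.int64(289), np.int64(294)), (np.int64(348), np.int64(354))]
```

Contact is at the same height as for the brush, with yellow margins of 5–6 px on both sides. Releasing.

```bash
python3 -m creep '0 0 0 0 0 0;0 0 0 0 0 0;0 0 0 0 0 0;0 0 0 0 0 0' 34 && python3 -m creep '0 0 -.2 0 0 0;0 0 -.5 0 0 0;0 0 -.8 0 0 0;0 0 -.8 0 0 0;0 0 -.8 0 0 0;0 0 -.5 0 0 0;0 0 0 0 0 0;0 0 0 0 0 0'
python3 - <<'E'
from h import *
w_=ctrl.capture('wrist'); s=ctrl.capture('side')
c=np.zeros((480,800,3),np.uint8); c[:240,:300]=w_[90:330,200:500]
c[:,300:]=cv2.resize(s[160:352,200:400],(500,480),interpolation=cv2.INTER_CUBIC); cv2.imwrite('pics/fin.png',c); print(ctrl.observe()['clock'])
E
```

```text
clock: 32.28
position: [0.5401, -0.0471, 0.0264]
tool_rot: [-3.128, -0.293, -0.003]
force: [-0.4, -0.1, 0.7]
opening: 0.0334
clock: 32.95
position: [0.5407, -0.0473, 0.172]
tool_rot: [3.127, 0.293, 0.008]
force: [-0.5, -0.2, -0.5]
opening: 0.034
33.05
```

View pics/fin.png

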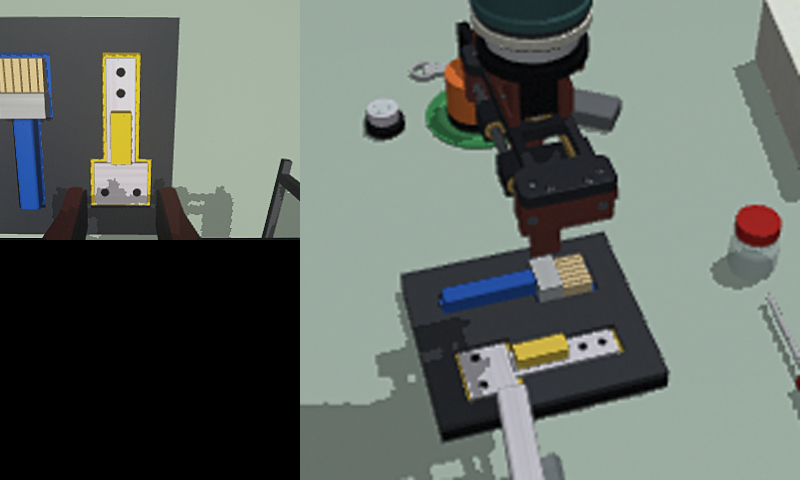

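The bracket (stem at about (120,110) in the wrist inset) and the brush both lie home with even margins. The lamp is on the mat and the gripper is clear.

```bash
python3 -c "
from station import ctrl
print(ctrl.finish_job())"
```

```text
the job is handed in; nothing more can be done
None
```

I moved the lamp onto the green mat, laid the brush in the blue recess and the bracket in the yellow one, and handed the job in at about 33 s of the 72 s allowed. The hand-in reports no verdict.

**Last checks:**
- **Brush and bracket:** in the final pictures both lie in their recesses, with the recess floor showing evenly around them and the wide ends the right way round. For each, the fingers met the tray about 27 mm above the bench, which fits the part lying on its floor.
- **Lamp:** it was released about 1 mm from the measured mat centre and stood upright in the picture taken after release. It was partly hidden in the final picture, and what showed was unchanged.
- **Bystanders and gripper:** no bystander was touched that I could see. The gripper read near-zero force, about 145 mm above the parts.

**Disagreements and problems on the way:**
- The top camera and the wrist camera put the tray about 2 mm apart. I used the close wrist view for both parts.
- On the brush I pressed too far, to about 28 N on the floor. I eased off to about 15 N before releasing it.
- My first tilt over the slope ran the last joint up to its range limit (2.976 of 2.98 rad). I switched to the half-turned grasp for both parts.

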